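# Transfer sample jars to the loading rack in reverse order

### The arm

A 6-joint arm with a two-finger parallel gripper is mounted at the origin on the work surface. World frame = base frame: x ahead of the robot, y to its left, z up, the work surface at z = 0. Lengths are in mm, angles in degrees, forces in N, time in s.
With the tool pointing down it reaches from about 300 to 850 mm from the base axis. Payload 4.2 kg.
Tool frame: the origin (TCP) lies between the finger pads; the fingertips stand 22 mm ahead of it and the grasp point (between the pads) lies 3 mm ahead of it; z points along the fingers, y is the direction in which the jaws open and shut (so a half turn about z gives the same grasp; the last joint's range is limited). The gripper opens to 91 mm and grips with 3 to 60 N. Pads are 32 mm wide; open, the fingers measure 118 mm over their backs; the gripper's body (76 mm by 178 mm) begins 60 mm behind the grasp point.
Start: joints at [-66.979, 18.312, 89.639, -0, 72.044, -1.146], TCP at [235.411, -524.617, 235.976] pointing down, gripper open.
Joint ranges: [-177.97, 177.97], [-48.28, 115.42], [12.27, 149.76], [-77.06, 257.06], [2.81, 150.46], [-146.56, 146.56]. Speed limits (degrees/s): [147.25, 147.25, 180, 180, 180, 180].

### API

Orientations are given as [roll, pitch, yaw] about the fixed x, y, z axes, in that order (R = Rz(yaw) Ry(pitch) Rx(roll)).
In Python, from workcell import * gives the robot as it stands.
- The arm moves only by the shell command python3 -m jog 'ROWS' [OPENING] [FORCE]. ROWS is text: rows parted by semicolons, each of 6 numbers parted by spaces: the shift along the tool's x, y, z in units of 0.5 m (1.0 is 0.5 m), then the turn, a rotation vector about the tool's x, y, z in units of pi/2 rad (1.0 is pi/2 rad). A call has 1 to 20 rows; each row is the pose to reach, as a shift and turn from the pose measured when the call began, along the tool's axes at that moment; what a row does not reach only later rows make up. A row lasts 1/12 s, in which the tool goes at most 41.7 mm and 7.16 degrees, less where a joint would pass 70% of its speed; a pose out of reach is approached as far as the arm can. A call with a number of a shift or a turn outside -1 to 1 is refused whole. A call with a gripper value outside its range is refused whole. OPENING is the opening, from -1 (shut) to 1 (fully open), set as the call begins (- or left out, the last holds). The fingers move at their own pace and stop on an object; FORCE is the grip in N (left out, the last holds). Time passes only in rows, so rows that repeat a pose let the fingers close. It gives the time, the measured TCP pose, the force and the opening at its end, in the units of the state.
- state(): the state, without advancing time (a new reading comes with each control period).
- grab_frame(name): name is "scene" or "top"; returns the picture (480x640x3 uint8, red, green, blue); there is no depth.
- calibration(name): a dict with "mtx" (3x3 intrinsics, pixels), "rvec" (rotation vector, rad) and "tvec" (3), from world to camera coordinates, as OpenCV has them. Camera axes: x right, y down, z forward; pixel columns grow to the right and rows downward; lengths in mm; the calibration is good to about 2 mm. A picture is of the moment at which its call begins. calibration takes no time and is no camera call.
- job_done(): hands the job in, once; it reports no verdict.
Trained networks look in the newest picture that a camera, given by its name, has taken for a name from the list of things; names that differ only in an ending like _2 or _b are one class to them, and where a whole thing is asked for, a point or a joint stands for the part that bears it (a point fixed in the world has none). Each returns a list of dicts, best first, with "confidence" (0 to 1); they miss things now and then, are a little off and sometimes report something else, mostly with a low value. They report only what shows in the picture. A call takes as long as a camera call. They do not tell look-alikes from the thing itself.
- spot_in(query, camera): "rect" ([left, top, right, bottom] in pixels, round what is visible of it).
- tip_of(query, camera): "location" ([column, row] in pixels: a listed point, or the origin of a listed thing).
The state is a dict: "time_s": time; "qpos": joint angles; "qvel": joint speeds; "effort": joint torques, N m; "ee_pos": TCP position; "ee_rot": TCP orientation; "force": force on the tool from outside, world axes, zero at the start; "torque": the same for the moment, N m; "gripper_width": finger opening in mm.
Only numpy, scipy, OpenCV 4.12 (cv2) and the standard library are available. Lean on these libraries where they do the work, as an engineer would, in place of code of your own. Each camera call takes 0.05 s, during which the arm holds its last target. There are 200 camera calls.

### The job

Move the four sample jars from the grey rack into the white rack in reverse order, because the white rack is fed into the analyser from the other end: counted from left to right as the robot sees them, the jar that stood first in the grey rack goes to the last compartment of the white rack, the second to the third, the third to the second and the last to the first. Each jar must stand upright on the floor of its own compartment, let go and still; keep the jars upright on the way and set them down without dropping them.

Things in the scene. Friction and masses are not known exactly. Their poses are not given: they have to be found in the camera images.
- source_rack: mid-grey plastic rack holding the jars at the start, on the robot's left or right: open tray 72 (x) by 269 (y) by 25 mm high, fixed to the bench; walls, floor, dividers 5 mm thick. Four compartments in a row at y = +99, +33, -33, -99 mm, 61 (y) by 62 mm inside. Origin: centre of underside, on the bench (z = 0). y points to the robot's left, x away from it, turned up to 20 degrees.
- target_rack: white plastic rack, empty at the start, beside the grey one, turned differently: open tray 72 (x) by 269 (y) by 25 mm high, fixed to the bench; walls, floor, dividers 5 mm thick. Four compartments in a row at y = +99, +33, -33, -99 mm, 61 (y) by 62 mm inside. Origin: centre of underside, on the bench (z = 0). y points to the robot's left, x away from it, turned up to 20 degrees.
- jar_red: closed amber glass sample jar with a paper band and a red screw cap: 34 mm in diameter over glass and cap, 80 mm high (the cap is the top 20 mm), 0.08 to 0.17 kg. At the start upright in one compartment of the grey rack, which one varies. Origin: centre of its underside; z up along its axis.
- jar_yellow: closed amber glass sample jar with a paper band and a yellow screw cap: 34 mm in diameter over glass and cap, 80 mm high (the cap is the top 20 mm), 0.08 to 0.17 kg. At the start upright in one compartment of the grey rack, which one varies. Origin: centre of its underside; z up along its axis.
- jar_green: closed amber glass sample jar with a paper band and a green screw cap: 34 mm in diameter over glass and cap, 80 mm high (the cap is the top 20 mm), 0.08 to 0.17 kg. At the start upright in one compartment of the grey rack, which one varies. Origin: centre of its underside; z up along its axis.
- jar_blue: closed amber glass sample jar with a paper band and a blue screw cap: 34 mm in diameter over glass and cap, 80 mm high (the cap is the top 20 mm), 0.08 to 0.17 kg. At the start upright in one compartment of the grey rack, which one varies. Origin: centre of its underside; z up along its axis.
- tag_red: red plastic marker clip, 16 by 34 mm and 18 mm high (its top 30 mm above the bench), fixed on the wall of the grey rack that is farther from the robot, at the compartment where the jar with the red cap stands at the start; it stays there and so records the starting order. Origin: centre of its underside, 41 mm from the compartment's centre along the rack's +x.
- tag_yellow: yellow plastic marker clip, 16 by 34 mm and 18 mm high (its top 30 mm above the bench), fixed on the wall of the grey rack that is farther from the robot, at the compartment where the jar with the yellow cap stands at the start; it stays there and so records the starting order. Origin: centre of its underside, 41 mm from the compartment's centre along the rack's +x.
- tag_green: green plastic marker clip, 16 by 34 mm and 18 mm high (its top 30 mm above the bench), fixed on the wall of the grey rack that is farther from the robot, at the compartment where the jar with the green cap stands at the start; it stays there and so records the starting order. Origin: centre of its underside, 41 mm from the compartment's centre along the rack's +x.
- tag_blue: blue plastic marker clip, 16 by 34 mm and 18 mm high (its top 30 mm above the bench), fixed on the wall of the grey rack that is farther from the robot, at the compartment where the jar with the blue cap stands at the start; it stays there and so records the starting order. Origin: centre of its underside, 41 mm from the compartment's centre along the rack's +x.
Things that resemble listed ones, but are neither listed nor needed, are in the scene too. Leave any purple look-alike of the jar_green alone. Leave any purple look-alike of the jar_blue alone.

How it is judged (in metres and radians):
At the end, for the whole second after the job is handed in: Each jar stands in the white compartment that mirrors its starting one (grey places 1, 2, 3, 4 go to white 4, 3, 2, 1; the clips record the start), within 16 mm of its centre along both rack axes, on its floor (under 10 mm above the bench), tilted under 6 degrees, released and at rest (((y of tag_red in the frame of source_rack between 0.089 and 0.109 m and y of jar_red in the frame of target_rack between -0.115 and -0.083 m) or (y of tag_red in the frame of source_rack between 0.023 and 0.043 m and y of jar_red in the frame of target_rack between -0.049 and -0.017 m) or (y of tag_red in the frame of source_rack between -0.043 and -0.023 m and y of jar_red in the frame of target_rack between 0.017 and 0.049 m) or (y of tag_red in the frame of source_rack between -0.109 and -0.089 m and y of jar_red in the frame of target_rack between 0.083 and 0.115 m)) and x of jar_red in the frame of target_rack between -0.016 and 0.016 m and z of each of jar_red, jar_yellow, jar_green, jar_blue in the frame of target_rack below 0.01 m and angle between each of jar_red, jar_yellow, jar_green, jar_blue's own z axis and vertical below 0.1 rad and linear speed of each of jar_red, jar_yellow, jar_green, jar_blue below 0.02 m/s and angular speed of each of jar_red, jar_yellow, jar_green, jar_blue below 0.2 rad/s and contact force between each of jar_red, jar_yellow, jar_green, jar_blue and the fingers below 0.05 N and ((y of tag_yellow in the frame of source_rack between 0.089 and 0.109 m and y of jar_yellow in the frame of target_rack between -0.115 and -0.083 m) or (y of tag_yellow in the frame of source_rack between 0.023 and 0.043 m and y of jar_yellow in the frame of target_rack between -0.049 and -0.017 m) or (y of tag_yellow in the frame of source_rack between -0.043 and -0.023 m and y of jar_yellow in the frame of target_rack between 0.017 and 0.049 m) or (y of tag_yellow in the frame of source_rack between -0.109 and -0.089 m and y of jar_yellow in the frame of target_rack between 0.083 and 0.115 m)) and x of jar_yellow in the frame of target_rack between -0.016 and 0.016 m and ((y of tag_green in the frame of source_rack between 0.089 and 0.109 m and y of jar_green in the frame of target_rack between -0.115 and -0.083 m) or (y of tag_green in the frame of source_rack between 0.023 and 0.043 m and y of jar_green in the frame of target_rack between -0.049 and -0.017 m) or (y of tag_green in the frame of source_rack between -0.043 and -0.023 m and y of jar_green in the frame of target_rack between 0.017 and 0.049 m) or (y of tag_green in the frame of source_rack between -0.109 and -0.089 m and y of jar_green in the frame of target_rack between 0.083 and 0.115 m)) and x of jar_green in the frame of target_rack between -0.016 and 0.016 m and ((y of tag_blue in the frame of source_rack between 0.089 and 0.109 m and y of jar_blue in the frame of target_rack between -0.115 and -0.083 m) or (y of tag_blue in the frame of source_rack between 0.023 and 0.043 m and y of jar_blue in the frame of target_rack between -0.049 and -0.017 m) or (y of tag_blue in the frame of source_rack between -0.043 and -0.023 m and y of jar_blue in the frame of target_rack between 0.017 and 0.049 m) or (y of tag_blue in the frame of source_rack between -0.109 and -0.089 m and y of jar_blue in the frame of target_rack between 0.083 and 0.115 m)) and x of jar_blue in the frame of target_rack between -0.016 and 0.016 m); the robot touches nothing.
It fails at once if a jar is tipped by more than 40 degrees (angle between any of jar_red, jar_yellow, jar_green, jar_blue's own z axis and vertical above 0.7 rad).
It fails at once if a jar is dropped (faster than 0.6 m/s while not held: a fall of about 18 mm) ((linear speed of jar_red above 0.6 m/s and contact force between jar_red and the fingers below 0.05 N) or (linear speed of jar_yellow above 0.6 m/s and contact force between jar_yellow and the fingers below 0.05 N) or (linear speed of jar_green above 0.6 m/s and contact force between jar_green and the fingers below 0.05 N) or (linear speed of jar_blue above 0.6 m/s and contact force between jar_blue and the fingers below 0.05 N)).
It also fails if it takes over 128 s, if anything falls off the work surface, if the arm or the gripper's body presses on something with over 40 N, if the wrist force passes 120 N, or if a joint passes its speed limit or range.

## Working session

There is one attempt and no reset: what is moved stays moved. The work goes in short steps, Python scripts to look and compute and a shell command to move; the robot and the scene stay as the last step left them, time stands still between calls to the robot, and variables do not carry over. Pictures are saved under pics/ and viewed, about 12 in all and at most 16, crops included, and the job is handed in when it is done.

```bash
mkdir -p pics
cat > h.py <<'E'
from workcell import *
import numpy as np, cv2
def save(n,img): cv2.imwrite('pics/'+n+'.png',img[:,:,::-1])
def cam(n):
    c=calibration(n); return np.array(c['mtx'],float),np.array(c['rvec'],float),np.array(c['tvec'],float).ravel()
def proj(n,P):
    K,r,t=cam(n); return cv2.projectPoints(np.array(P,float).reshape(-1,1,3),r,t,K,None)[0].reshape(-1,2)
def unproj(n,px,z):
    K,r,t=cam(n); R=cv2.Rodrigues(r)[0]; o=-R.T@t
    d=R.T@np.linalg.inv(K)@np.array([px[0],px[1],1.]); return o+d*(z-o[2])/d[2]
E
python3 - <<'E'
from h import *
for n in("top","scene"):
    save(n+'0',grab_frame(n))
    K,r,t=cam(n); print(n,K.tolist(),-cv2.Rodrigues(r)[0].T@t)
for q in("source_rack","target_rack","jar_red","jar_yellow","jar_green","jar_blue","tag_red","tag_yellow","tag_green","tag_blue"):
    print(q,[(np.round(d['location']).tolist(),round(d['confidence'],2),unproj('top',d['location'],12 if 'tag' in q else 5 if 'jar' in q else 0).round().tolist()[:2]) for d in tip_of(q,'top')[:4]])
print(state())
E
```

```text
top [[583.8479442808391, 0.0, 322.0812649664174], [0.0, 583.8479442808391, 233.5896591135836], [0.0, 0.0, 1.0]] [ 303.42694388  -49.38279804 1160.93930662]
scene [[550.9950799460283, 0.0, 318.26033871192277], [0.0, 550.9950799460283, 249.06478689567473], [0.0, 0.0, 1.0]] [1013.75071348 -733.7330507   755.63796158]
source_rack [([414.0, 238.0], 0.77, [522.0, -216.0]), ([467.0, 228.0], 0.19, [544.0, -323.0])]
target_rack [([194.0, 225.0], 0.67, [545.0, 232.0])]
jar_red [([365.0, 222.0], 0.9, [553.0, -117.0])]
jar_yellow [([401.0, 232.0], 0.69, [534.0, -188.0])]
jar_green [([464.0, 244.0], 0.96, [512.0, -314.0]), ([517.0, 236.0], 0.58, [528.0, -421.0]), ([467.0, 297.0], 0.56, [405.0, -317.0])]
jar_blue [([449.0, 178.0], 0.88, [649.0, -287.0]), ([434.0, 234.0], 0.62, [531.0, -255.0])]
tag_red [([375.0, 202.0], 0.65, [593.0, -136.0])]
tag_yellow [([408.0, 213.0], 0.5, [572.0, -203.0])]
tag_green [([468.0, 228.0], 0.68, [541.0, -321.0]), ([436.0, 233.0], 0.66, [531.0, -257.0])]
tag_blue [([437.0, 220.0], 0.5, [559.0, -260.0])]
{'time_s': 0.6, 'qpos': array([-6.69804981e+01,  1.83108255e+01,  8.96420756e+01, -6.74964466e-04,
        7.20438096e+01, -1.14422878e+00]), 'qvel': array([ 0.00106152, -0.09689711, -0.05385809,  0.03046967, -0.14478524,
        0.06882493]), 'effort': array([ 5.15147130e-04, -4.12120664e+01, -2.32136393e+01,  7.28891348e-02,
        3.78924015e-02,  4.54763097e-06]), 'ee_pos': array([ 235.38220725, -524.6019417 ,  235.96582793]), 'ee_rot': array([1.79996724e+02, 7.07656604e-04, 2.41639387e+01]), 'force': array([-0.10356283,  0.09597479, -0.06234847]), 'torque': array([0.03655756, 0.01057641, 0.0078355 ]), 'gripper_width': 91.11406141005568}
```

View pics/top0.png

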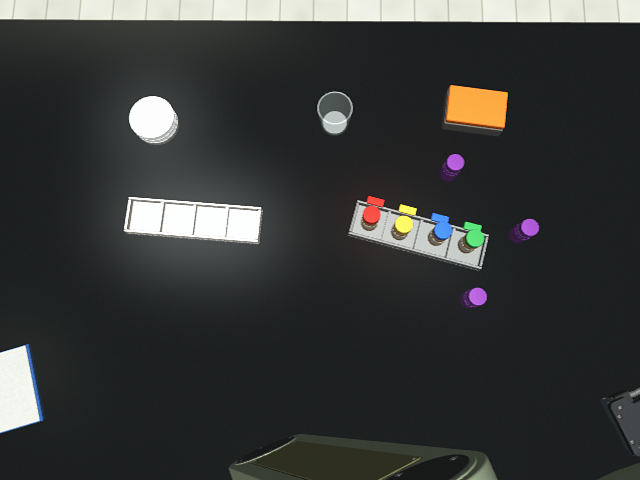

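View pics/scene0.png

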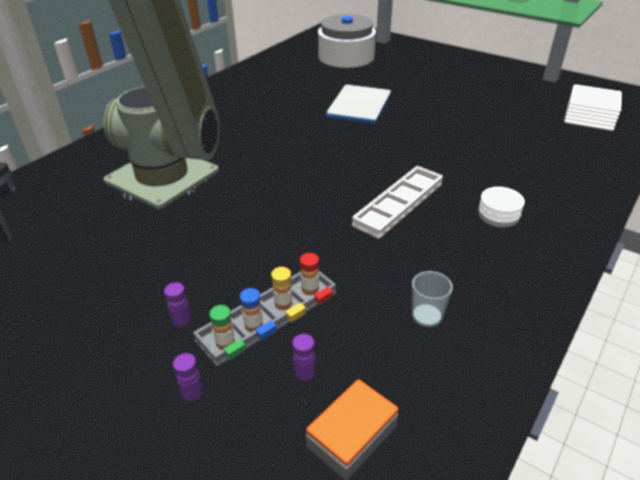

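Seen: in the top view, left to right, the red cap is at (371,215), yellow (403,226), blue (442,232) and green (474,239). The clips behind them are in the same order. The empty white rack is at (194,220). The purple look-alikes are at (455,163), (530,228) and (477,297). Only the amber jars with the red, yellow, green and blue caps fit the description, so I'll leave the purple ones alone. The order is red→W4, yellow→W3, blue→W2, green→W1. Next I'll measure precisely and make one enlarged crop.

```bash
cat >> h.py <<'E'
from scipy.optimize import minimize, least_squares
a=np.linspace(0,2*np.pi,40)
def hullmask(n,P):
    h=cv2.convexHull(proj(n,P).astype(np.float32)).reshape(-1,2)
    m=np.zeros((1920,2560),np.uint8); cv2.fillPoly(m,[np.round(h*4+1.5).astype(int)],1); return m
def hc(n,P):
    M=cv2.moments(cv2.convexHull(proj(n,P).astype(np.float32))); return np.array([M['m10'],M['m01']])/M['m00']
def capP(x,y,b=5): return [(x+17*np.cos(t),y+17*np.sin(t),b+z) for z in(60,80) for t in a]
def boxP(x,y,th,sx,sy,z0,z1):
    c,s=np.cos(th),np.sin(th); return [(x+c*u-s*v,y+s*u+c*v,z) for u in(-sx/2,sx/2) for v in(-sy/2,sy/2) for z in(z0,z1)]
HUE={'red':0,'yellow':27,'green':65,'blue':110}
def blobs(img,col,win=None):
    H=cv2.cvtColor(img,cv2.COLOR_RGB2HSV).astype(int); d=abs(H[:,:,0]-HUE[col]); d=np.minimum(d,180-d)
    m=((d<9)&(H[:,:,1]>130)&(H[:,:,2]>90)).astype(np.uint8)
    n,_,st,ce=cv2.connectedComponentsWithStats(m)
    return [(st[i,4],ce[i]) for i in range(1,n) if st[i,4]>40]
def capxy(c): # cap centre from blob centroid, top camera
    return least_squares(lambda p:hc('top',capP(*p))-c,unproj('top',c,80)[:2]).x
def fitwhite(img):
    H=cv2.cvtColor(img,cv2.COLOR_RGB2HSV); m=((H[:,:,2]>110)&(H[:,:,1]<70)).astype(np.uint8)
    _,l,st,ce=cv2.connectedComponentsWithStats(m); i=l[205:235,120:265]; i=np.bincount(i[i>0]).argmax()
    cn=max(cv2.findContours((l==i).astype(np.uint8),0,1)[0],key=cv2.contourArea)
    f=np.zeros_like(m); cv2.drawContours(f,[cn],-1,1,-1); f=cv2.resize(f,(2560,1920),interpolation=0)
    def cost(p):
        g=hullmask('top',boxP(p[0],p[1],p[2]/100,72,269,0,25)); return 1-(f&g).sum()/(f|g).sum()
    r=minimize(cost,[545,232,-5],method='Nelder-Mead',options=dict(initial_simplex=[[545,232,-5],[555,232,-5],[545,242,-5],[545,232,3]]))
    return r.x,r.fun
E
python3 - <<'E'
from h import *
img=grab_frame('top')
p,f=fitwhite(img); print('white',p.round(1),'deg',np.degrees(p[2]/100).round(2),'1-iou',round(f,3))
th=p[2]/100
for i,v in enumerate((99,33,-33,-99)): print('W',i+1,(p[0]-np.sin(th)*v).round(1),(p[1]+np.cos(th)*v).round(1))
T=[]
for c in HUE:
    B=sorted(blobs(img,c),key=lambda b:b[1][1])
    B=[b for b in B if 340<b[1][0]<490 and 190<b[1][1]<260]
    print(c,[(int(b[0]),b[1].round(1).tolist()) for b in B],'cap',capxy(B[-1][1]).round(1),'tag',unproj('top',B[0][1],28).round(1)[:2])
    T.append(unproj('top',B[0][1],28)[:2])
d=T[0]-T[2]; print('grey yaw',np.degrees(np.arctan2(-d[0],d[1])),'len',np.linalg.norm(d))
g=cv2.resize(img[150:310,340:550],None,fx=3.5,fy=3.5,interpolation=cv2.INTER_CUBIC); save('crop1',g)
E
```

```text
white [552.5 230.6  -7.1] deg -4.08 1-iou 0.023
W 1 559.5 329.4
W 2 554.8 263.5
W 3 550.1 197.7
W 4 545.4 131.9
red [(399, [372.5, 209.9])] cap [ 562.1 -126.5] tag [ 573.5 -129.9]
yellow [(144, [407.1, 209.4]), (263, [403.1, 224.3])] cap [ 534.7 -184.2] tag [ 575.2 -198.5]
green [(370, [473.7, 234.0])] cap [ 517.5 -317. ] tag [ 526.8 -328.7]
blue [(384, [441.4, 225.9])] cap [ 532.5 -256.7] tag [ 542.6 -265.8]
grey yaw -13.204747225143622 len 204.2172410003262
```

View pics/crop1.png

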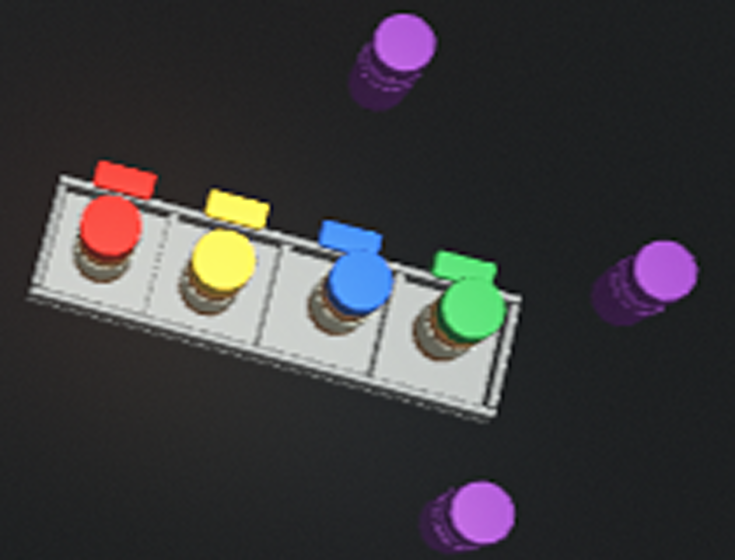

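The crop shows the four amber jars with coloured caps at (110,227), (223,261), (360,283) and (472,309), each beside its own clip. The purple ones stand outside the rack. Some caps merged with their clips in my mask, so I'll use the disc centres read from the crop.

```bash
cat > m.py <<'E'
from h import *
from scipy.spatial.transform import Rotation as Ro
def rel(x,y,z,yaw):
    s=state(); R=Ro.from_euler('xyz',s['ee_rot'],degrees=True); p=np.array(s['ee_pos'])
    t=R.inv().apply(np.array([x,y,z])-p)/500; r=(R.inv()*Ro.from_euler('xyz',[180,0,yaw],degrees=True)).as_rotvec()/(np.pi/2)
    return np.r_[t,r].round(4).tolist()
E
python3 - <<'E'
from m import *
C=dict(red=(110,227),yellow=(223,261),blue=(360,283),green=(472,309)); Tg=dict(red=(126,179),yellow=(238,209),blue=(351,237),green=(466,266))
f=lambda p:((p[0]+.5)/3.5-.5+340,(p[1]+.5)/3.5-.5+150)
J={c:unproj('top',f(C[c]),85)[:2] for c in C}; T={c:unproj('top',f(Tg[c]),29)[:2] for c in C}
for c in C: print(c,J[c].round(1),T[c].round(1))
d=T['red']-T['green']; th=np.arctan2(-d[0],d[1]); print(np.degrees(th),np.linalg.norm(d))
m=np.mean(list(T.values()),0)-41*np.array([np.cos(th),np.sin(th)]); R=np.array([[np.cos(th),-np.sin(th)],[np.sin(th),np.cos(th)]])
print('rack',m)
for c in C: print(c,'in rack',(R.T@(J[c]-m)).round(1))
print(rel(*J['green'],170,90+np.degrees(th)))
E
```

```text
red [ 551.  -123.1] [ 592.  -136.1]
yellow [ 532.9 -183.6] [ 575.1 -199.5]
blue [ 521.7 -256.7] [ 559.5 -263.1]
green [ 508.2 -315.9] [ 543.5 -327.3]
-14.241223489949013 197.33871631857892
rack [ 527.79153847 -221.40477569]
red in rack [ -1.7 101. ]
yellow in rack [-4.3 37.9]
blue in rack [  2.7 -35.7]
green in rack [  4.2 -96.5]
[0.6686, -0.1575, 0.132, 0.0001, 0.0, -0.5732]
```

```bash
python3 -m jog '0.1 -0.02 0.02 0 0 -0.08;0.2 -0.05 0.04 0 0 -0.16;0.3 -0.07 0.06 0 0 -0.24;0.38 -0.09 0.08 0 0 -0.32;0.46 -0.11 0.1 0 0 -0.4;0.54 -0.13 0.11 0 0 -0.48;0.6 -0.14 0.12 0 0 -0.55;0.65 -0.15 0.13 0 0 -0.573;0.6686 -0.1575 0.132 0 0 -0.5732;0.6686 -0.1575 0.132 0 0 -0.5732;0.6686 -0.1575 0.132 0 0 -0.5732;0.6686 -0.1575 0.132 0 0 -0.5732' 0.6 20
python3 - <<'E'
from m import *
print(rel(508.2,-315.9,62,75.8)); save('s1',grab_frame('scene')[200:440,100:420])
E
```

```text
time_s: 1.65
ee_pos: [507.6, -316.4, 170.1]
ee_rot: [-180.0, 0.0, 75.7]
force: [0.3, 0.3, 0.1]
gripper_width: 72.7
[0.0014, 0.0009, 0.2163, -0.0001, 0.0004, -0.0007]
```

View pics/s1.png

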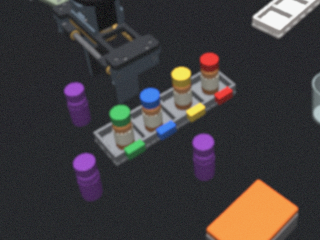

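Run:
```python
from m import *
print(proj('scene',[(508,-316,148),(508,-316,85),(508,-316,5)])-[100,200])
save('t1',cv2.resize(grab_frame('top')[150:310,340:550],None,fx=3,fy=3))
```

```text
[[114.74032143  84.0878906 ]
 [119.75277415 111.38917156]
 [125.5109385  142.75211334]]
```

View pics/t1.png

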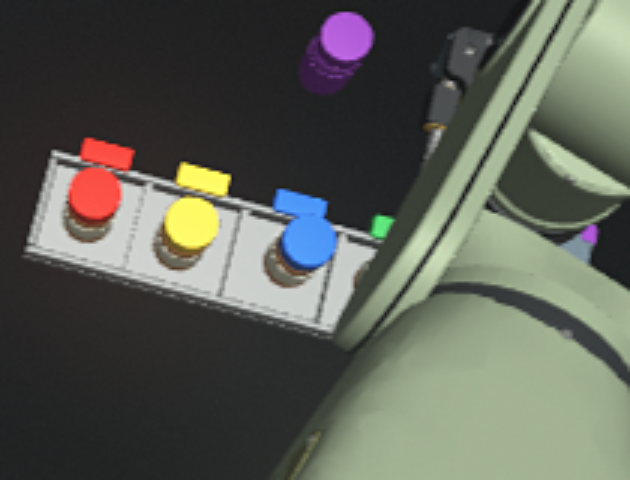

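In the scene crop the green cap at (120,113) matches my projection (119.8,111.4). The top view is blocked by the arm and shows the other three jars untouched. Descending and gripping.

```bash
python3 -m jog '0.001 0.001 0.05 0 0 0;0.001 0.001 0.1 0 0 0;0.001 0.001 0.14 0 0 0;0.001 0.001 0.17 0 0 0;0.001 0.001 0.195 0 0 0;0.001 0.001 0.21 0 0 0;0.001 0.001 0.216 0 0 0;0.001 0.001 0.216 0 0 0;0.001 0.001 0.216 0 0 0'; python3 -m jog '0 0 0 0 0 0;0 0 0 0 0 0;0 0 0 0 0 0;0 0 0 0 0 0;0 0 0 0 0 0;0 0 0 0 0 0;0 0 0 0 0 0;0 0 0 0 0 0;0 0 0 0 0 0' -1 20; python3 -m jog '0 0 -0.02 0 0 0;0 0 -0.05 0 0 0;0 0 -0.09 0 0 0;0 0 -0.13 0 0 0;0 0 -0.17 0 0 0;0 0 -0.2 0 0 0;0 0 -0.22 0 0 0;0 0 -0.22 0 0 0'
python3 - <<'E'
from m import *
print(rel(559.5,329.4,172,85.9))
save('s2',grab_frame('scene')[150:440,100:420])
E
```

```text
time_s: 2.5
ee_pos: [508.1, -317.3, 63.1]
ee_rot: [179.9, 0.1, 75.6]
force: [1.2, 0.3, 0.3]
gripper_width: 73.0
time_s: 3.25
ee_pos: [508.1, -317.3, 63.2]
ee_rot: [179.9, 0.1, 75.6]
force: [-0.8, 0.3, 0.6]
gripper_width: 33.5
time_s: 3.92
ee_pos: [509.0, -317.8, 175.9]
ee_rot: [179.6, 0.1, 75.6]
force: [0.5, -0.8, -0.9]
gripper_width: 33.4
[1.2789, -0.2236, 0.0032, 0.0039, 0.002, -0.1142]
```

View pics/s2.png

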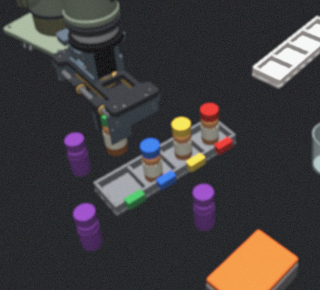

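Green is held upright, with the other jars undisturbed. Carrying it to W1 in two calls.

```bash
python3 -m jog '0.03 -0.005 0 0.004 0.002 -0.003;0.08 -0.014 0 0.004 0.002 -0.007;0.14 -0.024 0 0.004 0.002 -0.012;0.21 -0.037 0 0.004 0.002 -0.02;0.28 -0.049 0 0.004 0.002 -0.026;0.35 -0.061 0 0.004 0.002 -0.032;0.42 -0.073 0 0.004 0.002 -0.038;0.49 -0.086 0 0.004 0.002 -0.044;0.55 -0.096 0 0.004 0.002 -0.05;0.6 -0.105 0 0.004 0.002 -0.054;0.64 -0.112 0 0.004 0.002 -0.057;0.66 -0.115 0 0.004 0.002 -0.06'
python3 - <<'E'
from m import *
print(rel(559.5,329.4,172,85.9))
E
```

```text
time_s: 4.97
ee_pos: [533.3, 19.7, 172.2]
ee_rot: [-179.7, -0.1, 81.2]
force: [-0.8, -0.3, -1.8]
gripper_width: 33.5
[0.6201, -0.043, 0.0018, -0.0038, -0.0014, -0.0523]
```

```bash
python3 -m jog '0.03 -0.002 0 -0.003 -0.001 -0.003;0.08 -0.006 0 -0.003 -0.001 -0.007;0.14 -0.01 0 -0.003 -0.001 -0.012;0.21 -0.015 0 -0.003 -0.001 -0.018;0.28 -0.02 0 -0.003 -0.001 -0.024;0.35 -0.024 0 -0.003 -0.001 -0.03;0.42 -0.029 0 -0.003 -0.001 -0.036;0.49 -0.034 0 -0.003 -0.001 -0.042;0.55 -0.038 0 -0.003 -0.001 -0.047;0.59 -0.041 0 -0.003 -0.001 -0.05;0.61 -0.042 0 -0.003 -0.001 -0.052;0.62 -0.043 0 -0.003 -0.001 -0.052;0.62 -0.043 0 -0.003 -0.001 -0.052;0.62 -0.043 0 -0.003 -0.001 -0.052'
python3 - <<'E'
from m import *
print(rel(559.5,329.4,66,85.9))
save('s3',cv2.resize(grab_frame('scene')[60:260,300:500],None,fx=2.5,fy=2.5)); print(proj('scene',[(559.5,329.4,110),(559.5,329.4,5)]))
E
```

```text
time_s: 6.13
ee_pos: [559.3, 328.1, 172.4]
ee_rot: [-179.9, 0.0, 85.8]
force: [0.4, -0.3, -1.6]
gripper_width: 33.7
[0.0028, 0.0007, 0.2129, -0.0014, 0.0005, -0.0007]
[[426.25586019 145.54315066]
 [421.28584769 183.5616135 ]]
```

View pics/s3.png

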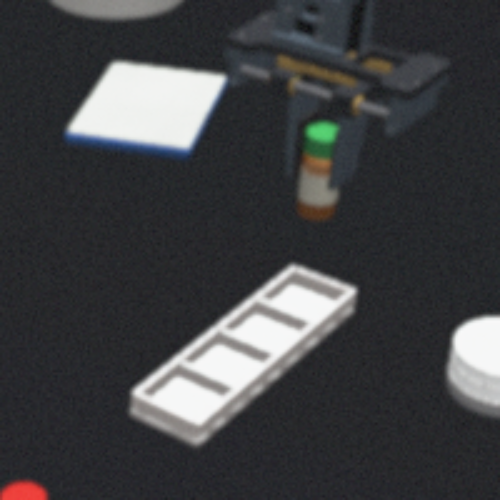

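The jar hangs upright over the far compartment (W1). The opening appears at crop (307,290), within a pixel of my projection. Setting it down.

```bash
python3 -m jog '0.003 0.001 0.04 -0.001 0 0;0.003 0.001 0.09 -0.001 0 0;0.003 0.001 0.13 -0.001 0 0;0.003 0.001 0.165 -0.001 0 0;0.003 0.001 0.19 -0.001 0 0;0.003 0.001 0.205 -0.001 0 0;0.003 0.001 0.212 -0.001 0 0;0.003 0.001 0.215 -0.001 0 0;0.003 0.001 0.217 -0.001 0 0;0.003 0.001 0.218 -0.001 0 0;0.003 0.001 0.2185 -0.001 0 0;0.003 0.001 0.2185 -0.001 0 0'; python3 -c "
from m import *
print(rel(559.5,329.4,63.2,85.9))"
```

```text
time_s: 7.18
ee_pos: [560.0, 329.5, 64.1]
ee_rot: [180.0, -0.0, 85.8]
force: [-0.7, -0.0, -0.9]
gripper_width: 33.9
[-0.0002, -0.0011, 0.0018, 0.0004, -0.0001, -0.001]
```

```bash
python3 -m jog '0 0 0.002 0 0 0;0 0 0.003 0 0 0;0 0 0.004 0 0 0;0 0 0.004 0 0 0'
```

```text
time_s: 7.52
ee_pos: [560.4, 329.7, 63.2]
ee_rot: [179.9, -0.0, 85.8]
force: [-0.7, -1.0, 4.9]
gripper_width: 33.3
```

Contact is felt (4.9 N), so I'll open and retreat.

```bash
python3 -m jog '0 0 0 0 0 0;0 0 0 0 0 0;0 0 0 0 0 0;0 0 0 0 0 0;0 0 0 0 0 0;0 0 0 0 0 0' 0.6; python3 -m jog '0 0 -0.04 0 0 0;0 0 -0.1 0 0 0;0 0 -0.16 0 0 0;0 0 -0.2 0 0 0;0 0 -0.22 0 0 0;0 0 -0.22 0 0 0'
python3 - <<'E'
from m import *
save('s4',cv2.resize(grab_frame('scene')[60:260,300:500],None,fx=2.5,fy=2.5))
print(rel(521.7,-256.7,170,75.8))
E
```

```text
time_s: 8.02
ee_pos: [560.3, 329.7, 63.0]
ee_rot: [179.9, -0.0, 85.8]
force: [0.7, 0.2, -0.3]
gripper_width: 70.5
time_s: 8.52
ee_pos: [561.2, 330.2, 175.6]
ee_rot: [179.7, -0.2, 85.8]
force: [0.3, 0.6, 1.2]
gripper_width: 73.0
[-1.1753, 0.0086, 0.0052, 0.0015, -0.0011, 0.1112]
```

View pics/s4.png

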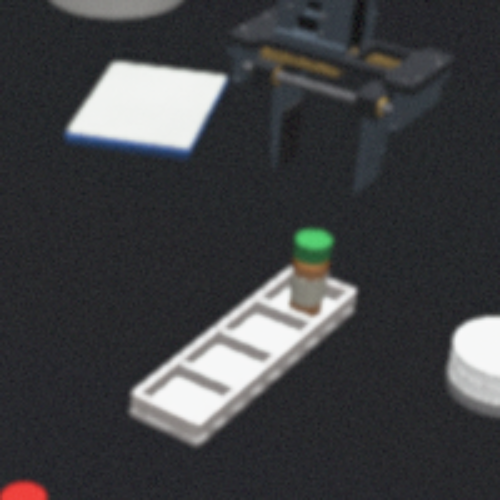

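Green stands upright in W1, base at crop (306,309). Back for blue.

```bash
python3 -m jog '-0.05 0 0 0.001 -0.001 0.005;-0.12 0.001 0 0.001 -0.001 0.011;-0.2 0.001 0 0.001 -0.001 0.019;-0.28 0.002 0.001 0.001 -0.001 0.026;-0.36 0.003 0.002 0.001 -0.001 0.034;-0.44 0.003 0.003 0.001 -0.001 0.041;-0.52 0.004 0.004 0.001 -0.001 0.049;-0.6 0.004 0.005 0.001 -0.001 0.056;-0.68 0.005 0.005 0.001 -0.001 0.064;-0.76 0.006 0.005 0.001 -0.001 0.072;-0.84 0.006 0.005 0.001 -0.001 0.08;-0.9 0.007 0.005 0.001 -0.001 0.085;-0.95 0.007 0.005 0.001 -0.001 0.09'; python3 -c "
from m import *
print(rel(521.7,-256.7,170,75.8))"
```

```text
time_s: 9.65
ee_pos: [527.5, -146.5, 167.9]
ee_rot: [-179.8, -0.0, 77.6]
force: [0.4, 0.3, -0.3]
gripper_width: 73.1
[-0.2178, 0.0361, -0.0042, -0.0021, 0.0, 0.0199]
```

```bash
python3 -m jog '-0.05 0.01 -0.002 -0.001 0 0.006;-0.11 0.02 -0.004 -0.002 0 0.013;-0.17 0.03 -0.004 -0.002 0 0.018;-0.205 0.034 -0.004 -0.002 0 0.02;-0.218 0.036 -0.004 -0.002 0 0.02;-0.218 0.036 -0.004 -0.002 0 0.02;-0.218 0.036 -0.004 -0.002 0 0.02;-0.218 0.036 -0.004 -0.002 0 0.02'; python3 -c "
from m import *
print(rel(521.7,-256.7,63,75.8))"
```

```text
time_s: 10.32
ee_pos: [521.3, -255.4, 169.2]
ee_rot: [-179.9, -0.0, 75.9]
force: [-0.5, 0.4, 0.5]
gripper_width: 73.3
[-0.0025, 0.0017, 0.2123, -0.0012, -0.0006, 0.0006]
```

```bash
python3 -m jog '-0.0025 0.001 0.05 -0.001 0 0;-0.0025 0.001 0.1 -0.001 0 0;-0.0025 0.001 0.14 -0.001 0 0;-0.0025 0.001 0.17 -0.001 0 0;-0.0025 0.001 0.195 -0.001 0 0;-0.0025 0.001 0.207 -0.001 0 0;-0.0025 0.001 0.2125 -0.001 0 0;-0.0025 0.001 0.2125 -0.001 0 0;-0.0025 0.001 0.2125 -0.001 0 0'; python3 -m jog '0 0 0 0 0 0;0 0 0 0 0 0;0 0 0 0 0 0;0 0 0 0 0 0;0 0 0 0 0 0;0 0 0 0 0 0;0 0 0 0 0 0;0 0 0 0 0 0;0 0 0 0 0 0' -1 20; python3 -m jog '0 0 -0.02 0 0 0;0 0 -0.05 0 0 0;0 0 -0.09 0 0 0;0 0 -0.13 0 0 0;0 0 -0.17 0 0 0;0 0 -0.2 0 0 0;0 0 -0.22 0 0 0;0 0 -0.22 0 0 0'
python3 - <<'E'
from m import *
print(rel(554.8,263.5,175,85.9))
E
```

```text
time_s: 11.07
ee_pos: [521.9, -256.4, 63.6]
ee_rot: [179.9, -0.0, 75.9]
force: [-0.1, 0.4, -0.3]
gripper_width: 73.0
time_s: 11.82
ee_pos: [522.1, -256.5, 63.7]
ee_rot: [179.9, -0.0, 75.9]
force: [0.1, -0.8, 2.3]
gripper_width: 33.6
time_s: 12.48
ee_pos: [522.9, -257.0, 176.3]
ee_rot: [179.7, 0.0, 75.9]
force: [0.2, -0.5, -1.0]
gripper_width: 33.7
[1.0251, -0.192, 0.001, 0.0036, 0.0006, -0.1113]
```

```bash
python3 -m jog '0.03 -0.006 0 0.003 0 -0.003;0.08 -0.015 0 0.003 0 -0.009;0.14 -0.026 0 0.003 0 -0.015;0.21 -0.039 0 0.003 0 -0.023;0.28 -0.052 0 0.003 0 -0.03;0.35 -0.065 0 0.003 0 -0.038;0.42 -0.079 0 0.003 0 -0.046;0.49 -0.092 0 0.003 0 -0.053;0.56 -0.105 0 0.003 0 -0.061;0.63 -0.118 0 0.003 0 -0.068;0.7 -0.131 0 0.003 0 -0.076;0.77 -0.144 0 0.003 0 -0.084;0.84 -0.157 0 0.003 0 -0.091;0.9 -0.169 0 0.003 0 -0.098;0.95 -0.178 0 0.003 0 -0.103;0.98 -0.184 0 0.003 0 -0.107;1 -0.188 0 0.003 0 -0.11;1 -0.188 0 0.003 0 -0.11'; python3 -c "
from m import *
print(rel(554.8,263.5,175,85.9))"
```

```text
time_s: 13.98
ee_pos: [553.0, 252.4, 174.6]
ee_rot: [-180.0, 0.1, 85.9]
force: [-0.2, 0.2, -2.0]
gripper_width: 33.5
[0.0225, 0.002, -0.0008, -0.0004, 0.0009, 0.0001]
```

```bash
python3 -m jog '0.015 0.001 0 0 0.001 0;0.0225 0.002 0.01 0 0.001 0;0.0225 0.002 0.04 0 0.001 0;0.0225 0.002 0.09 0 0.001 0;0.0225 0.002 0.13 0 0.001 0;0.0225 0.002 0.165 0 0.001 0;0.0225 0.002 0.19 0 0.001 0;0.0225 0.002 0.205 0 0.001 0;0.0225 0.002 0.213 0 0.001 0;0.0225 0.002 0.217 0 0.001 0;0.0225 0.002 0.219 0 0.001 0;0.0225 0.002 0.2205 0 0.001 0;0.0225 0.002 0.2215 0 0.001 0;0.0225 0.002 0.2225 0 0.001 0;0.0225 0.002 0.2235 0 0.001 0;0.0225 0.002 0.224 0 0.001 0'; python3 -c "
from m import *
print(rel(554.8,263.5,63.2,85.9))"
```

```text
time_s: 15.32
ee_pos: [555.1, 263.6, 63.7]
ee_rot: [180.0, -0.0, 85.9]
force: [-1.0, -0.6, 6.0]
gripper_width: 33.7
[-0.0002, -0.0006, 0.001, 0.0004, -0.0005, 0.0001]
```

Contact at 6 N. Release, retreat, and return towards yellow at (533,-184).

```bash
python3 -m jog '0 0 0 0 0 0;0 0 0 0 0 0;0 0 0 0 0 0;0 0 0 0 0 0;0 0 0 0 0 0;0 0 0 0 0 0' 0.6; python3 -m jog '0 0 -0.04 0 0 0;0 0 -0.1 0 0 0;0 0 -0.16 0 0 0;0 0 -0.2 0 0 0;0 0 -0.22 0 0 0;0 0 -0.22 0 0 0'
python3 - <<'E'
from m import *
print(rel(532.9,-183.6,172,75.8))
E
```

```text
time_s: 15.82
ee_pos: [555.1, 263.5, 63.6]
ee_rot: [180.0, -0.0, 85.9]
force: [0.6, 0.7, 0.0]
gripper_width: 70.8
time_s: 16.32
ee_pos: [556.2, 264.0, 176.0]
ee_rot: [179.7, -0.2, 85.9]
force: [0.4, -0.1, 0.5]
gripper_width: 72.9
[-0.8962, 0.0173, 0.0053, 0.0029, -0.0022, 0.1123]
```

```bash
python3 -m jog '-0.05 0 0 0.003 -0.002 0.006;-0.12 0.001 0 0.003 -0.002 0.015;-0.2 0.003 0 0.003 -0.002 0.025;-0.28 0.005 0.001 0.003 -0.002 0.035;-0.36 0.006 0.002 0.003 -0.002 0.045;-0.44 0.008 0.003 0.003 -0.002 0.055;-0.52 0.01 0.004 0.003 -0.002 0.065;-0.6 0.012 0.005 0.003 -0.002 0.075;-0.68 0.013 0.005 0.003 -0.002 0.085;-0.75 0.015 0.005 0.003 -0.002 0.094;-0.81 0.016 0.005 0.003 -0.002 0.102;-0.86 0.017 0.005 0.003 -0.002 0.108;-0.89 0.017 0.005 0.003 -0.002 0.112;-0.896 0.017 0.005 0.003 -0.002 0.112;-0.896 0.017 0.005 0.003 -0.002 0.112;-0.896 0.017 0.005 0.003 -0.002 0.112'; python3 -c "
from m import *
print(rel(532.9,-183.6,63,75.8))"
```

```text
time_s: 17.65
ee_pos: [532.2, -182.6, 171.0]
ee_rot: [-179.9, -0.1, 75.8]
force: [0.3, 0.5, 0.7]
gripper_width: 73.1
[-0.0019, 0.0024, 0.216, -0.0016, -0.0008, 0.0004]
```

```bash
python3 -m jog '-0.002 0.002 0.05 -0.001 0 0;-0.002 0.002 0.1 -0.001 0 0;-0.002 0.002 0.14 -0.001 0 0;-0.002 0.002 0.17 -0.001 0 0;-0.002 0.002 0.195 -0.001 0 0;-0.002 0.002 0.21 -0.001 0 0;-0.002 0.002 0.216 -0.001 0 0;-0.002 0.002 0.216 -0.001 0 0;-0.002 0.002 0.216 -0.001 0 0'; python3 -m jog '0 0 0 0 0 0;0 0 0 0 0 0;0 0 0 0 0 0;0 0 0 0 0 0;0 0 0 0 0 0;0 0 0 0 0 0;0 0 0 0 0 0;0 0 0 0 0 0;0 0 0 0 0 0' -1 20; python3 -m jog '0 0 -0.02 0 0 0;0 0 -0.05 0 0 0;0 0 -0.09 0 0 0;0 0 -0.13 0 0 0;0 0 -0.17 0 0 0;0 0 -0.2 0 0 0;0 0 -0.22 0 0 0;0 0 -0.22 0 0 0'
python3 - <<'E'
from m import *
print(rel(550.1,197.7,175,85.9))
E
```

```text
time_s: 18.4
ee_pos: [533.2, -183.2, 63.6]
ee_rot: [180.0, -0.1, 75.9]
force: [0.5, -0.1, 0.6]
gripper_width: 72.8
time_s: 19.15
ee_pos: [533.3, -183.3, 63.7]
ee_rot: [180.0, -0.1, 75.9]
force: [-0.3, 0.1, 1.2]
gripper_width: 33.7
time_s: 19.82
ee_pos: [534.3, -183.8, 176.2]
ee_rot: [179.7, -0.0, 75.9]
force: [-0.8, -0.3, -0.3]
gripper_width: 33.5
[0.7476, -0.1556, 0.0022, 0.0031, -0.0001, -0.1114]
```

```bash
python3 -m jog '0.03 -0.006 0 0.003 0 -0.004;0.08 -0.017 0 0.003 0 -0.012;0.14 -0.029 0 0.003 0 -0.021;0.21 -0.044 0 0.003 0 -0.031;0.28 -0.058 0 0.003 0 -0.042;0.35 -0.073 0 0.003 0 -0.052;0.42 -0.087 0 0.003 0 -0.063;0.49 -0.102 0 0.003 0 -0.073;0.56 -0.117 0 0.003 0 -0.083;0.62 -0.129 0 0.003 0 -0.092;0.67 -0.139 0 0.003 0 -0.1;0.71 -0.148 0 0.003 0 -0.106;0.735 -0.153 0 0.003 0 -0.11;0.7475 -0.1555 0.002 0.003 0 -0.111;0.7475 -0.1555 0.002 0.003 0 -0.111;0.7475 -0.1555 0.002 0.003 0 -0.111'
python3 - <<'E'
from m import *
print(rel(550.1,197.7,63,85.9))
save('s5',cv2.resize(grab_frame('scene')[60:340,240:500],None,fx=2,fy=2))
E
```

```text
time_s: 21.15
ee_pos: [549.8, 196.8, 174.5]
ee_rot: [-179.9, 0.1, 85.9]
force: [0.3, -0.0, -1.6]
gripper_width: 33.4
[0.0021, 0.0006, 0.223, -0.0006, 0.0006, -0.0005]
```

View pics/s5.png

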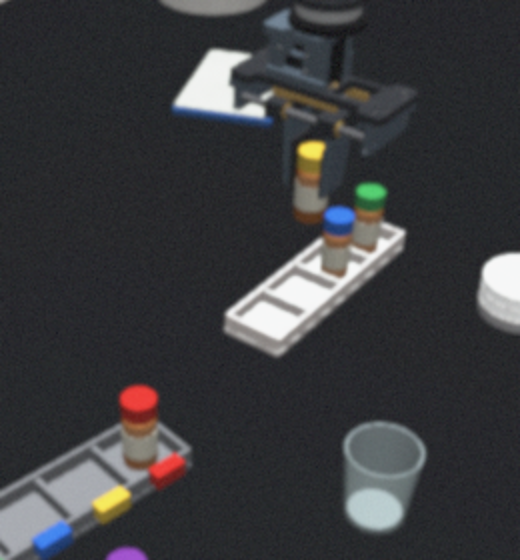

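Green is in W1 and blue in W2, both upright. Yellow is held over W3, and red is still in the grey rack. Lowering.

```bash
python3 -m jog '0.002 0.001 0.03 0 0 0;0.002 0.001 0.08 0 0 0;0.002 0.001 0.13 0 0 0;0.002 0.001 0.165 0 0 0;0.002 0.001 0.19 0 0 0;0.002 0.001 0.205 0 0 0;0.002 0.001 0.213 0 0 0;0.002 0.001 0.217 0 0 0;0.002 0.001 0.219 0 0 0;0.002 0.001 0.2205 0 0 0;0.002 0.001 0.2215 0 0 0;0.002 0.001 0.2225 0 0 0;0.002 0.001 0.2235 0 0 0;0.002 0.001 0.224 0 0 0'
```

```text
time_s: 22.37
ee_pos: [550.8, 197.5, 63.6]
ee_rot: [180.0, 0.0, 85.8]
force: [-1.2, -0.8, 6.2]
gripper_width: 33.3
```

```bash
python3 -m jog '0 0 0 0 0 0;0 0 0 0 0 0;0 0 0 0 0 0;0 0 0 0 0 0;0 0 0 0 0 0;0 0 0 0 0 0' 0.6; python3 -m jog '0 0 -0.04 0 0 0;0 0 -0.1 0 0 0;0 0 -0.16 0 0 0;0 0 -0.2 0 0 0;0 0 -0.22 0 0 0;0 0 -0.22 0 0 0'
python3 - <<'E'
from m import *
print(rel(551,-123.1,172,75.8))
E
```

```text
time_s: 22.87
ee_pos: [550.7, 197.5, 63.5]
ee_rot: [180.0, 0.0, 85.8]
force: [0.2, 0.1, 0.5]
gripper_width: 70.9
time_s: 23.37
ee_pos: [551.9, 198.0, 175.9]
ee_rot: [179.7, -0.1, 85.8]
force: [-0.3, 0.8, -0.2]
gripper_width: 73.1
[-0.6406, 0.0448, 0.007, 0.003, -0.0012, 0.1114]
```

```bash
python3 -m jog '-0.05 0.004 0 0.003 -0.001 0.009;-0.12 0.008 0 0.003 -0.001 0.02;-0.2 0.014 0 0.003 -0.001 0.035;-0.28 0.02 0.002 0.003 -0.001 0.049;-0.36 0.025 0.004 0.003 -0.001 0.063;-0.44 0.031 0.006 0.003 -0.001 0.077;-0.51 0.036 0.007 0.003 -0.001 0.089;-0.57 0.04 0.007 0.003 -0.001 0.1;-0.61 0.043 0.007 0.003 -0.001 0.107;-0.635 0.045 0.007 0.003 -0.001 0.111;-0.6405 0.045 0.007 0.003 -0.001 0.111;-0.6405 0.045 0.007 0.003 -0.001 0.111;-0.6405 0.045 0.007 0.003 -0.001 0.111'; python3 -c "
from m import *
print(rel(551,-123.1,63,75.8))"
```

```text
time_s: 24.45
ee_pos: [550.8, -122.0, 171.3]
ee_rot: [-179.9, -0.1, 75.9]
force: [0.5, 0.6, 0.0]
gripper_width: 72.9
[-0.0023, 0.0013, 0.2166, -0.001, -0.0006, 0.0008]
```

```bash
python3 -m jog '-0.002 0.001 0.05 -0.001 0 0;-0.002 0.001 0.1 -0.001 0 0;-0.002 0.001 0.14 -0.001 0 0;-0.002 0.001 0.17 -0.001 0 0;-0.002 0.001 0.195 -0.001 0 0;-0.002 0.001 0.21 -0.001 0 0;-0.002 0.001 0.2165 -0.001 0 0;-0.002 0.001 0.2165 -0.001 0 0;-0.002 0.001 0.2165 -0.001 0 0'; python3 -m jog '0 0 0 0 0 0;0 0 0 0 0 0;0 0 0 0 0 0;0 0 0 0 0 0;0 0 0 0 0 0;0 0 0 0 0 0;0 0 0 0 0 0;0 0 0 0 0 0;0 0 0 0 0 0' -1 20; python3 -m jog '0 0 -0.02 0 0 0;0 0 -0.05 0 0 0;0 0 -0.09 0 0 0;0 0 -0.13 0 0 0;0 0 -0.17 0 0 0;0 0 -0.2 0 0 0;0 0 -0.22 0 0 0;0 0 -0.22 0 0 0'
python3 - <<'E'
from m import *
print(rel(545.4,131.9,175,85.9))
E
```

```text
time_s: 25.2
ee_pos: [551.4, -122.5, 63.6]
ee_rot: [179.9, -0.1, 75.9]
force: [-0.2, 0.9, 0.4]
gripper_width: 73.3
time_s: 25.95
ee_pos: [551.5, -122.6, 63.7]
ee_rot: [179.9, -0.1, 75.9]
force: [-0.1, -0.8, 1.6]
gripper_width: 33.5
time_s: 26.62
ee_pos: [552.4, -122.9, 176.2]
ee_rot: [179.7, -0.1, 75.9]
force: [0.9, 0.6, -1.0]
gripper_width: 33.5
[0.4909, -0.1376, 0.0022, 0.0038, -0.0003, -0.1109]
```

```bash
python3 -m jog '0.03 -0.008 0 0.003 0 -0.007;0.08 -0.022 0 0.003 0 -0.018;0.14 -0.039 0 0.003 0 -0.032;0.21 -0.059 0 0.003 0 -0.047;0.28 -0.078 0 0.003 0 -0.063;0.35 -0.098 0 0.003 0 -0.079;0.41 -0.115 0 0.003 0 -0.093;0.45 -0.126 0 0.003 0 -0.102;0.477 -0.134 0 0.003 0 -0.108;0.491 -0.1376 0.002 0.003 0 -0.111;0.491 -0.1376 0.002 0.003 0 -0.111;0.491 -0.1376 0.002 0.003 0 -0.111'; python3 -c "
from m import *
print(rel(545.4,131.9,63,85.9))"
```

```text
time_s: 27.62
ee_pos: [545.3, 131.2, 174.6]
ee_rot: [180.0, 0.0, 85.9]
force: [-0.3, 0.2, -1.6]
gripper_width: 33.7
[0.0016, 0.0001, 0.2231, 0.0002, 0.0004, 0.0]
```

```bash
python3 -m jog '0.0015 0 0.03 0 0 0;0.0015 0 0.08 0 0 0;0.0015 0 0.13 0 0 0;0.0015 0 0.165 0 0 0;0.0015 0 0.19 0 0 0;0.0015 0 0.205 0 0 0;0.0015 0 0.213 0 0 0;0.0015 0 0.217 0 0 0;0.0015 0 0.219 0 0 0;0.0015 0 0.2205 0 0 0;0.0015 0 0.2215 0 0 0;0.0015 0 0.2225 0 0 0;0.0015 0 0.2235 0 0 0;0.0015 0 0.224 0 0 0'
```

```text
time_s: 28.78
ee_pos: [545.8, 132.0, 63.7]
ee_rot: [179.9, 0.0, 85.9]
force: [-0.8, -0.7, 6.1]
gripper_width: 33.7
```

```bash
python3 -m jog '0 0 0 0 0 0;0 0 0 0 0 0;0 0 0 0 0 0;0 0 0 0 0 0;0 0 0 0 0 0;0 0 0 0 0 0' 0.6; python3 -m jog '0 0 -0.04 0 0 0;0 0 -0.1 0 0 0;0 0 -0.16 0 0 0;0 0 -0.2 0 0 0;0 0 -0.24 0 0 0;-0.06 0 -0.26 0 0 0;-0.14 0 -0.26 0 0 0;-0.22 0 -0.26 0 0 0;-0.3 0 -0.26 0 0 0;-0.38 0 -0.26 0 0 0;-0.44 0 -0.26 0 0 0;-0.48 0 -0.26 0 0 0;-0.5 0 -0.26 0 0 0;-0.5 0 -0.26 0 0 0;-0.5 0 -0.26 0 0 0'
python3 - <<'E'
from m import *
img=grab_frame('top'); th=np.radians(-4.08); R=np.array([[np.cos(th),-np.sin(th)],[np.sin(th),np.cos(th)]])
for c in HUE:
    for n,b in blobs(img,c):
        if b[0]<280 and n>100: print(c,n,b.round(1),(R.T@(capxy(b)-[552.5,230.6])).round(1))
v=np.hstack([cv2.resize(img[170:270,110:280],(510,300)),cv2.resize(grab_frame('scene')[120:270,330:460],(260,300))]); save('fin',v)
E
```

```text
time_s: 29.28
ee_pos: [545.7, 132.0, 63.6]
ee_rot: [179.9, 0.0, 85.9]
force: [0.2, 0.2, -0.1]
gripper_width: 70.8
time_s: 30.53
ee_pos: [527.7, -116.9, 193.5]
ee_rot: [179.9, -0.0, 85.9]
force: [-0.2, 1.0, -0.3]
gripper_width: 73.0
red 236 [237.1 216.1] [  1.9 -98.9]
yellow 232 [203.  212.9] [  2.6 -33. ]
green 229 [133.3 207.3] [  2.7 102.2]
blue 224 [168.6 210.4] [ 2.1 33.5]
blue 245 [ 34.3 382.6] [-336.6  234.2]
```

View pics/fin.png

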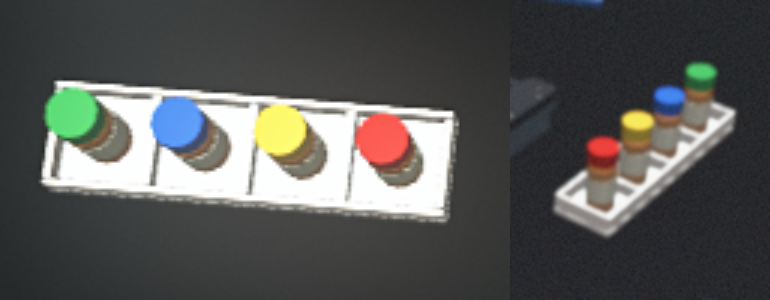

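From left to right the white rack holds green, blue, yellow and red. All four stand upright and measure within 4 mm of their compartment centres. The gripper is clear of everything, so I'm handing in.

```bash
python3 -c "
from workcell import *
print(job_done())"
```

```text
the job is handed in; nothing more can be done
None
```

All four jars are now in the white rack in reverse order, and the job is handed in. The grey rack read red, yellow, blue, green from left to right. The white rack now reads green, blue, yellow, red. The arm's work took about 31 s of the 128 s allowed, and the purple look-alikes were not touched.

**Last checks:** the top camera put every cap within about 4 mm of its compartment centre, against a limit of 16 mm. Both views showed the jars upright and the gripper clear. The racks' feel on setting down was light, about 5–6 N. I measured no jar's height above the bench or tilt directly, only by the contact on lowering and by eye.

**What disagreed:** at the start, the colour mask merged three caps with their clips, so I used cap centres read from an enlarged crop instead. The network gave the white rack's x as 545 mm and my outline fit gave 552.5 mm; I used the fit, and the final positions agreed with it. Those positions are measured relative to the same fit, so they would not show an error in it. The final pictures did show the jars well inside their compartments.

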